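Load a polished test plate by its edges and hold the reader's spring lever level

ROBOT

A 6-joint arm with a two-finger parallel gripper is mounted at the origin on a cart in front of the work surface, level with it; the furniture and walls round the work are solid. World frame = base frame: x ahead of the robot, y to its left, z up, the work surface at z = 0. Lengths are in m, angles in rad, forces in N, time in s.
With the tool pointing down it reaches from about 0.225 to 0.875 m from the base axis. Payload 3.4 kg.
Tool frame: the origin (TCP) lies midway between the tips of the shut fingers; the grasp point (between the pads) lies 19 mm behind it (manip.grip_point_offset is the distance from the TCP to the grasp point, in m); z points along the fingers, y is the line along which they close (so a half turn about z gives the same grasp; the last joint's range is limited). The gripper opens to 85 mm and grips with 20 to 120 N. Pads are 22 mm wide; open, the fingers measure 114 mm over their backs; the gripper's body (76 mm by 85 mm) begins 54 mm behind the grasp point. The pads swing forward as they close: fully open they stand 13 mm farther back than shut.
Start: joints at [1.131, 0.276, 1.505, -0, 1.361, -0.121], TCP at [0.18, 0.546, 0.231] pointing down, gripper open.
Joint ranges: [-2.89, 2.89], [-0.75, 2.08], [0.22, 2.7], [-1.18, 4.32], [0.11, 2.71], [-2.7, 2.7]. Speed limits (rad/s): [2.57, 2.57, 3.14, 3.14, 3.14, 3.14].

INTERFACE

Orientations are given as a unit quaternion [w, x, y, z].
In Python, from rig import manip gives the robot as it stands.
- The arm moves only by the shell command python3 -m handwheel 'ROWS' [FORCE]. ROWS is JSON, a list of rows, each an object with "translation": the shift along the tool's x, y, z in m, a list of three; "angular": the turn, a rotation vector about the tool's x, y, z in degrees, a list of three; "hand": the closure, from 0 (fully open) to 1 (shut). A call has 1 to 10 rows; each row shifts and turns the commanded pose from where the row before left it, along the tool's axes as they then stand; what a row does not reach is not made up. A row lasts 1/12 s, in which the tool goes at most 41.7 mm and 7.16 degrees, less where a joint would pass 70% of its speed; a pose out of reach is approached as far as the arm can. A call with a gripper value outside its range is refused whole. The fingers move at their own pace and stop on an object; FORCE is the grip in N (left out, the last holds). Time passes only in rows, so rows that do not move let the fingers close. It gives the time, the measured TCP pose, the force, the opening and the grip force at its end, in the units of the state.
- manip.get_state(): the state, without advancing time (a new reading comes with each control period).
- manip.get_image(name): name is "side" or "top" or "wrist"; returns the picture (384x512x3 uint8, red, green, blue); there is no depth.
- manip.camera_info(name): a dict with "camera_matrix" (3x3 intrinsics, pixels), "eye" and "orientation" of the camera in the world; the wrist camera has in their place "tool_from_camera" (4x4, takes a point from camera to tool coordinates, whose origin is the TCP and whose axes are the flange's). Camera axes: x right, y down, z forward; pixel columns grow to the right and rows downward; lengths in m; the calibration is good to about 2 mm. A picture is of the moment at which its call begins: read the wrist's pose just before it. camera_info takes no time and is no camera call.
- manip.sign_off(): hands the job in; it is judged then, once.
The state is a dict: "clock": time; "qpos": joint angles; "qd": joint speeds; "effort": joint torques, N m; "position": TCP position; "ee_rot": TCP orientation; "contact_force": force on the tool from outside, world axes, zero at the start; "moment": the same for the moment, N m; "width": finger opening in m; "gripper_force": force on a finger pad.
Only numpy, scipy, OpenCV 4.12 (cv2) and the standard library are available. Lean on these libraries where they do the work, as an engineer would, in place of code of your own. Each camera call takes 0.05 s, during which the arm holds its last target. There are 200 camera calls.

TASK

Carry the flat steel test plate from its rest to the reader by its side edges only, so that nothing touches its two polished faces; lay it flat on the ledges between the nest's pins and let it go. Then press the reader's spring lever down until it lies level, its pointer between the two pegs, without driving it on down to its stop, and keep it there for at least three seconds while the lens below reads the plate. The program finishes still holding the lever level; leave everything else where it is.

Things in the scene. Friction and masses are not known exactly. Their poses are not given: they have to be found in the camera images.
- plate_mid (a point): centre of the loose steel plate, 50 (x) x 76 (y) x 8 thick (z), 0.15 kg, 35 above the worktop, its short ends on the rest's ledges. It has a rim 6 thick; amid it, above and below, the polished face (36 x 56) stands 1 proud. Grip it across the 50 mm width, at the middle of its long edges, which overhang freely: fingers may reach 15 below its centre. Either way round is the same.
- rest: fixed stand, foot 60 (x) x 96 (y) x 8, with two ledges (9 thick, 46 wide, tops 32 above the worktop, centres 37.5 either side of the middle along y); the plate lies on it at the start. Origin under the centre of the foot.
- reader: fixed instrument on a grey base plate 170 (x) x 260 (y) x 12; origin on the worktop (z = 0) under the centre of the base. In its +y half is the nest, in its -y half the spring lever, pivoted near the far (+x) end of the base, its black pad towards -x (the robot's side). It and the rest swap places from run to run.
- nest_seat (a point): where the seated plate's centre belongs: reader x 0, y +60, height 35; axes as the reader's; the plate's long side lies along y. Ledge tops at height 32. Round it stand six pins, diameter 6, pointed, 48 high, with 1.5 mm play: one at the middle of each short end, two on each long side, 31 either side of its middle, so 56 mm are clear for a finger there, down to height 12. A lens is below the plate.
- lever_pad (a point): centre of the top face of the lever's black pad, 44 long x 36 wide; axes turn with the lever. About 106 above the worktop at rest; when level 65 above it, at reader x -55, y -80 (from the nest seat: x -55, y -140). The lever turns on an axis along the reader's y at reader x +65, y -80, height 58; the pad is 120 from it.
- lever (a joint): angle of the spring lever, rad: 0 raised (rest, kept there by its spring), 0.35 level, where a pin on its left side points between two pegs on a small upright post; 0.50 is the bottom stop. It springs back when let go. Pushing down on the pad takes about 4 N at the start of travel, 8 N when level and 10 N at the stop.
- specimen_1: round resin-mounted specimen, diameter 30, 18 high, bystander beside the rest; origin under its centre
- gear: small steel spur gear lying flat, diameter 40, 12 high, bystander near the rest; origin under its centre
- masking_tape: roll of masking tape lying flat, diameter 90, 24 high, bystander at the right; origin under its centre
- tube_piece: short upright piece of steel tube, diameter 30, 28 high, bystander at the left; origin under its centre
- calliper: calliper lying flat, 200 long, bystander at the back; origin under its centre
- hex_key_6: L-shaped hex key lying flat, 103 long, bystander at the front right; origin under its centre
- specimen_6: round resin-mounted specimen, diameter 30, 18 high, bystander at the far left; origin under its centre
- specimen_7: round resin-mounted specimen, diameter 30, 18 high, bystander at the far left; origin under its centre
- vice_key: T-handled socket key lying flat, 110 x 110 x 20, bystander at the left; origin under its centre
Things that resemble listed ones, but are neither listed nor needed, are in the scene too. Of the things like the part that bears plate_mid, leave any that is black or red; of the rest the larger one is meant.

How it is judged:
By the outcome, as a careful person would: the job done as asked, in the order asked, and still so for the second after the job is handed in, while the arm keeps its last pose, push and grip.
It also fails if it takes over 64 s, if anything falls off the work surface, if the arm or the gripper's body presses on something with over 40 N, if the wrist force passes 120 N, or if a joint passes its speed limit or range.

## Working session

There is one attempt and no reset: what is moved stays moved. The work goes in short steps, Python scripts to look and compute and a shell command to move; the robot and the scene stay as the last step left them, time stands still between calls to the robot, and variables do not carry over. Pictures are saved under pics/ and viewed, at most 10 in all, crops included, and the job is handed in when it is done.

```bash
mkdir -p pics; ls
cat > h.py <<'E'
import numpy as np, cv2, json
from rig import manip
from scipy.spatial.transform import Rotation as R
def q2R(q): return R.from_quat([q[1],q[2],q[3],q[0]]).as_matrix()
def cam(name, st=None):
    c=manip.camera_info(name); K=np.array(c["camera_matrix"])
    if name=="wrist":
        st=st or manip.get_state()
        T=np.array(c["tool_from_camera"]); A=q2R(st["ee_rot"])
        return K, A@T[:3,:3], np.array(st["position"])+A@T[:3,3]
    return K, q2R(c["orientation"]), np.array(c["eye"])
def ray(cm,u,v,z):
    K,A,e=cm; d=A@np.linalg.solve(K,[u,v,1.]); return e+d*(z-e[2])/d[2]
def proj(cm,p):
    K,A,e=cm; c=K@(A.T@(np.array(p)-e)); return c[:2]/c[2]
def snap(name,fn):
    st=manip.get_state(); im=manip.get_image(name)[:,:,::-1].copy(); cv2.imwrite("pics/"+fn,im); return im,cam(name,st)
E
python3 - <<'E'
from h import *
a,ca=snap("top","top0.png"); b,cb=snap("side","side0.png")
for n in("top","side","wrist"): print(n,manip.camera_info(n))
s=manip.get_state(); print(s)
E
```

```text
pics
top {'camera_matrix': array([[425.33903127,   0.        , 261.07344673],
       [  0.        , 425.33903127, 195.28898076],
       [  0.        ,   0.        ,   1.        ]]), 'eye': array([0.04023085, 0.13211431, 1.66587637]), 'orientation': array([ 0.10422165, -0.60241181,  0.78026645, -0.13199291])}
side {'camera_matrix': array([[370.00706837,   0.        , 251.96861636],
       [  0.        , 370.00706837, 190.42496932],
       [  0.        ,   0.        ,   1.        ]]), 'eye': array([0.25197038, 1.11973378, 0.91866629]), 'orientation': array([ 0.05993636, -0.13171683,  0.88287491, -0.4467552 ])}
wrist {'camera_matrix': array([[333.7654087,   0.       , 254.1773742],
       [  0.       , 333.7654087, 197.5175548],
       [  0.       ,   0.       ,   1.       ]]), 'tool_from_camera': array([[ 1.26025989e-03, -9.46009897e-01, -3.24135289e-01,
         8.51289167e-02],
       [ 9.99998011e-01,  1.69338586e-03, -1.05419683e-03,
         9.33081151e-05],
       [ 1.54616675e-03, -3.24133316e-01,  9.46010149e-01,
        -1.43832498e-01],
       [ 0.00000000e+00,  0.00000000e+00,  0.00000000e+00,
         1.00000000e+00]])}
{'clock': 0.1, 'qpos': array([ 1.13099441e+00,  2.76505160e-01,  1.50599704e+00,  3.91019021e-07,
        1.36068472e+00, -1.21031065e-01]), 'qd': array([ 0.00042883, -0.00035031, -0.00341499,  0.00074278,  0.00261477,
       -0.00049443]), 'effort': array([ 1.89320781e-03, -4.17703021e+01, -2.46403402e+01,  4.50442440e-04,
        5.87608825e-03,  2.67017623e-05]), 'position': array([0.1800284 , 0.54560361, 0.23054515]), 'ee_rot': array([-2.20794697e-04,  1.58711442e-01,  9.87324690e-01, -7.65943343e-04]), 'contact_force': array([-0.36993429, -0.23699626, -0.66836699]), 'moment': array([-0.06936315,  0.03073665, -0.01708563]), 'gripper_force': 0.0, 'width': 0.08567115690392307}
```

View pics/top0.png

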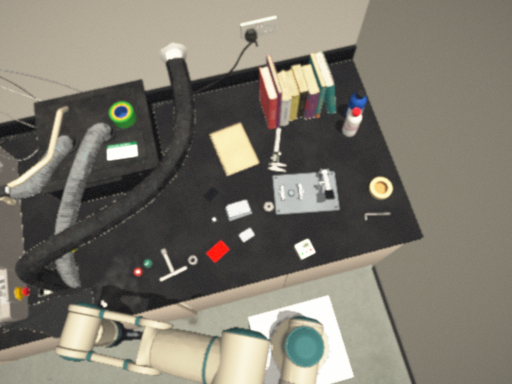

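View pics/side0.png

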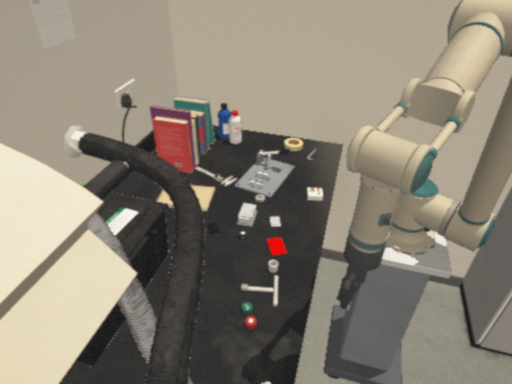

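The top view shows four rest-like things: light (238,210), smaller light (247,235), black (211,194) and red (218,250). The light (238,210) fits as the larger one that is neither black nor red. The reader is at (306,192). I'll confirm with an enlarged crop.

Run:
```python
from h import *
a=cv2.imread("pics/top0.png"); b=cv2.imread("pics/side0.png")
c1=cv2.resize(a[160:265,190:350],None,fx=5,fy=5,interpolation=cv2.INTER_CUBIC)[:300*2]
c1=cv2.resize(a[160:265,190:350],(800,525),interpolation=cv2.INTER_CUBIC)
cv2.imwrite("pics/c1.png",c1)
ca=cam("top")
for n,u,v,z in [("rest",238,210,.035),("small",247,235,.03),("reader",306,192,.012),("tape",381,188,.02)]: print(n,ray(ca,u,v,z))
```

```text
rest [0.55920398 0.09855958 0.035     ]
small [0.45130925 0.08837732 0.03      ]
reader [ 0.57097964 -0.19200889  0.012     ]
tape [ 0.5068024  -0.49436927  0.02      ]
```

View pics/c1.png

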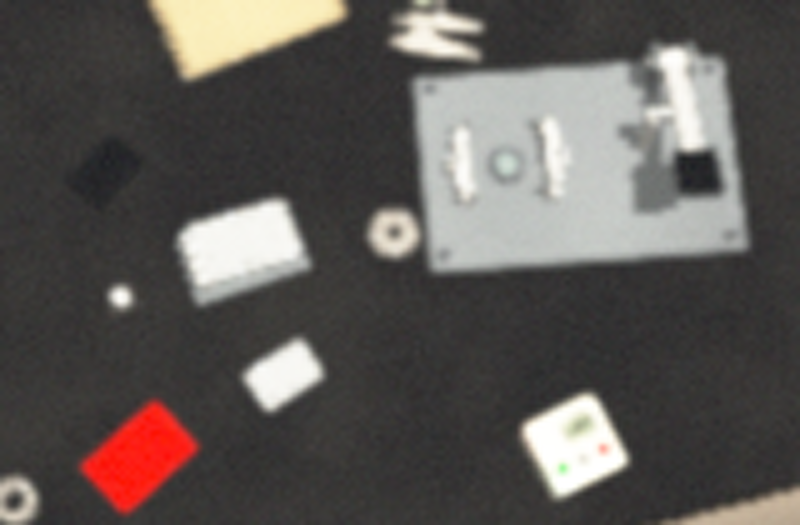

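Crop confirms it: the light stand at (238,210) carries the plate and is clearly larger than the light block at (247,235). The gear is at (268,206), specimen_1 at (214,219), and the reader's lever pad at (329,194). Next, coarse poses with yaws.

Run:
```python
from h import *
a=cv2.imread("pics/top0.png"); ca=cam("top")
g=a.astype(int)
def blob(m,u,v):
    n,l=cv2.connectedComponents(m.astype(np.uint8)); return l==l[v,u]
def rect(m,z):
    ys,xs=np.nonzero(m); P=np.array([ray(ca,x,y,z)[:2] for x,y in zip(xs,ys)],np.float32)
    return cv2.minAreaRect(P*1000)
val=a.max(2)
m=blob(val>205,238,210); print("plate",m.sum(),rect(m,.038))
m=blob(val>90,300,205); print("reader",m.sum(),rect(m,.012))
```

```text
plate 254 ((565.6885986328125, 97.76593780517578), (50.100704193115234, 86.58113861083984), 2.7903189659118652)
reader 2630 ((582.6891479492188, -167.78977966308594), (312.4414978027344, 190.6946563720703), 79.42630004882812)
```

```bash
python3 -m handwheel '[{"translation":[0,0,-0.01],"angular":[0,0,6.9],"hand":0},{"translation":[0,0,-0.01],"angular":[0,0,6.9],"hand":0},{"translation":[0,0,-0.01],"angular":[0,0,6.9],"hand":0},{"translation":[0,0,-0.01],"angular":[0,0,6.9],"hand":0},{"translation":[0,0,-0.01],"angular":[0,0,6.9],"hand":0},{"translation":[0,0,-0.01],"angular":[0,0,6.9],"hand":0},{"translation":[0,0,-0.01],"angular":[0,0,6.9],"hand":0},{"translation":[0,0,-0.01],"angular":[0,0,6.9],"hand":0},{"translation":[0,0,-0.01],"angular":[0,0,6.9],"hand":0},{"translation":[0,0,-0.01],"angular":[0,0,6.9],"hand":0}]' && python3 -m handwheel '[{"translation":[-0.027,0.018,0],"angular":[0,0,0],"hand":0},{"translation":[-0.027,0.018,0],"angular":[0,0,0],"hand":0},{"translation":[-0.027,0.018,0],"angular":[0,0,0],"hand":0},{"translation":[-0.027,0.018,0],"angular":[0,0,0],"hand":0},{"translation":[-0.027,0.018,0],"angular":[0,0,0],"hand":0},{"translation":[-0.027,0.018,0],"angular":[0,0,0],"hand":0},{"translation":[-0.027,0.018,0],"angular":[0,0,0],"hand":0},{"translation":[-0.027,0.018,0],"angular":[0,0,0],"hand":0},{"translation":[-0.027,0.018,0],"angular":[0,0,0],"hand":0},{"translation":[-0.027,0.018,0],"angular":[0,0,0],"hand":0}]' && python3 -m handwheel '[{"translation":[-0.027,0.018,0],"angular":[0,0,0],"hand":0},{"translation":[-0.027,0.018,0],"angular":[0,0,0],"hand":0},{"translation":[-0.027,0.018,0],"angular":[0,0,0],"hand":0},{"translation":[-0.027,0.018,0],"angular":[0,0,0],"hand":0},{"translation":[-0.027,0.018,0],"angular":[0,0,0],"hand":0},{"translation":[-0.027,0.018,0],"angular":[0,0,0],"hand":0},{"translation":[-0.027,0.018,0],"angular":[0,0,0],"hand":0},{"translation":[-0.027,0.018,0],"angular":[0,0,0],"hand":0},{"translation":[-0.027,0.018,0],"angular":[0,0,0],"hand":0},{"translation":[0,0,0],"angular":[0,0,0],"hand":0}]'
python3 - <<'E'
from h import *
w,c=snap("wrist","w1.png"); print(manip.get_state()["qpos"]); cv2.imwrite("pics/w1b.png",cv2.resize(w,(800,600),interpolation=cv2.INTER_CUBIC))
E
```

```text
clock: 0.93
position: [0.1801, 0.5458, 0.3313]
ee_rot: [0.0, 0.692, 0.722, -0.001]
contact_force: [0.0, 0.5, 0.4]
width: 0.0855
gripper_force: 0.0
clock: 1.77
position: [0.3733, 0.2834, 0.331]
ee_rot: [-0.0, 0.69, 0.724, -0.0]
contact_force: [0.7, -0.0, 0.7]
width: 0.0852
gripper_force: 0.0
clock: 2.6
position: [0.5496, 0.045, 0.3298]
ee_rot: [0.001, 0.692, 0.722, -0.001]
contact_force: [0.1, 0.3, 0.1]
width: 0.0856
gripper_force: 0.0
[-3.96172718e-02  1.99395650e-01  1.36944410e+00 -6.51170346e-04
  1.57440853e+00 -8.34022050e-02]
```

View pics/w1b.png

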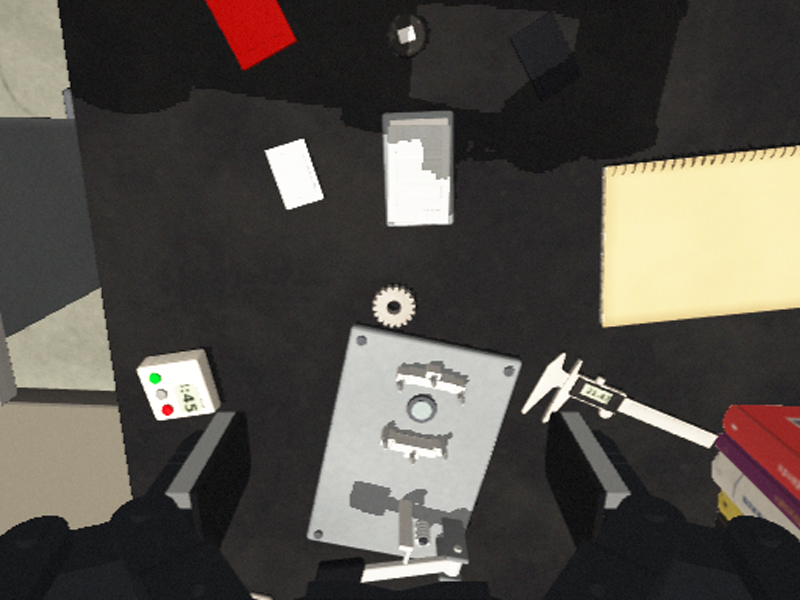

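Wrist view shows the rest at about (418,168), gear (394,306), the reader base with corners (353,325), (520,358), (308,540), and the lens (422,408), all in 800x600 pixels. I'll measure the foot, plate and base outlines.

Run:
```python
from h import *
w=cv2.imread("pics/w1.png"); c=cam("wrist")
val=cv2.GaussianBlur(w,(3,3),0).max(2)
def blob(m,u,v):
    n,l=cv2.connectedComponents(m.astype(np.uint8)); return (l==l[v,u]).astype(np.uint8)
def pts(m,z):
    k=max(cv2.findContours(m,cv2.RETR_EXTERNAL,cv2.CHAIN_APPROX_NONE)[0],key=cv2.contourArea)[:,0]
    return k,np.array([ray(c,x,y,z)[:2] for x,y in k],np.float32)*1000
m=blob(val>75,268,130); k,P=pts(m,.008); print("foot",m.sum(),cv2.minAreaRect(P)); print(cv2.boundingRect(k))
print(val[108,236:300:1]); print(val[66:150,270])
m=blob(val>75,260,320); k,P=pts(m,.012); print("base",cv2.boundingRect(k),cv2.minAreaRect(P))
s=.64
def edge(a,b,inward):
    a=np.array(a)*s;b=np.array(b)*s; d=(b-a)/np.linalg.norm(b-a); n=np.array([-d[1],d[0]])
    t=(k-a)@d; q=(k-a)@n; L=np.linalg.norm(b-a)
    sel=(abs(q)<5)&(t>.08*L)&(t<.92*L); vx,vy,x,y=cv2.fitLine(P[sel],cv2.DIST_HUBER,0,.01,.01).ravel(); print(sel.sum(),np.degrees(np.arctan2(vy,vx)),x,y); return np.array([x,y]),np.array([vx,vy])
def X(l,m): t=np.linalg.solve(np.c_[l[1],-m[1]],m[0]-l[0]); return l[0]+t[0]*l[1]
l=edge((353,325),(308,540),0);t=edge((353,325),(520,358),0);r=edge((520,358),(470,545),0)
A,B=X(l,t),X(t,r); print(A,B,np.linalg.norm(A-B))
print("lens",ray(c,422*s,408*s,.015))
```

```text
foot 3268 ((560.9535522460938, 98.01588439941406), (60.937583923339844, 96.12449645996094), 4.90752649307251)
(244, 71, 47, 75)
[ 51  49  48  48  49  49  48  48  56  85 136 186 225 247 253 252 252 250
 250 251 252 252 252 252 252 252 251 252 252 252 251 251 250 232 201 186
 186 186 186 180 170 165 164 164 166 166 167 170 171 170 163 138 105  78
  50  31  32  38  40  39  39  40  42  43]
[ 27  26  27  27  36  66  97 110 113 133 176 197 197 189 177 171 172 171
 170 170 170 169 167 166 172 181 185 196 216 226 225 226 227 228 229 227
 226 217 197 185 183 183 201 235 252 252 252 252 252 252 251 251 251 252
 252 253 252 252 253 253 252 252 252 252 252 252 252 251 250 251 253 253
 253 253 253 253 238 180 104  61  52  50  48  48]
base (196, 208, 138, 166) ((568.0261840820312, -212.07424926757812), (308.5295104980469, 183.9893798828125), 79.8814697265625)
116 79.65246 483.92642 -166.16264
90 -10.140157 588.2895 -59.78114
88 79.756065 655.49774 -167.76459
[506.03647 -45.07016] [672.29724  -74.805954] 168.89897
lens [ 0.5782463  -0.12992335  0.015     ]
```

```bash
python3 -m handwheel '[{"translation":[0.0065,0.0017,0.026],"angular":[0,0,-0.3],"hand":0},{"translation":[0.0065,0.0017,0.026],"angular":[0,0,-0.3],"hand":0},{"translation":[0.0065,0.0017,0.026],"angular":[0,0,-0.3],"hand":0},{"translation":[0.0065,0.0017,0.026],"angular":[0,0,-0.3],"hand":0},{"translation":[0.0065,0.0017,0.026],"angular":[0,0,-0.3],"hand":0},{"translation":[0.0065,0.0017,0.026],"angular":[0,0,-0.3],"hand":0},{"translation":[0.0065,0.0017,0.026],"angular":[0,0,-0.3],"hand":0},{"translation":[0.0065,0.0017,0.026],"angular":[0,0,-0.4],"hand":0},{"translation":[0,0,0],"angular":[0,0,0],"hand":0},{"translation":[0,0,0],"angular":[0,0,0],"hand":0}]' 40
python3 - <<'E'
from h import *
w,c=snap("wrist","w2.png"); s=manip.get_state(); print(s["position"],s["ee_rot"])
for z in(.039,.008):
  hx=[proj(c,np.r_[np.array([.561,.098])+R.from_euler('z',4.9,degrees=True).as_matrix()[:2,:2]@np.array(q),z]) for q in((25,38),(25,-38),(-25,-38),(-25,38)) for q in [np.array(q)/1000*(1 if z>.03 else np.array([1.2,96/76]))]]
  cv2.polylines(w,[np.int32(hx)],True,(0,0,255),1)
cv2.imwrite("pics/w2b.png",cv2.resize(w[40:340,60:460],(800,600),interpolation=cv2.INTER_CUBIC))
E
```

```text
clock: 3.48
position: [0.5548, 0.1035, 0.1224]
ee_rot: [-0.001, 0.674, 0.739, -0.001]
contact_force: [0.5, 0.3, 0.3]
width: 0.0857
gripper_force: 0.0
[0.55631003 0.10321218 0.12390336] [-3.84543952e-05  6.73770339e-01  7.38940815e-01 -2.47642021e-05]
```

View pics/w2b.png

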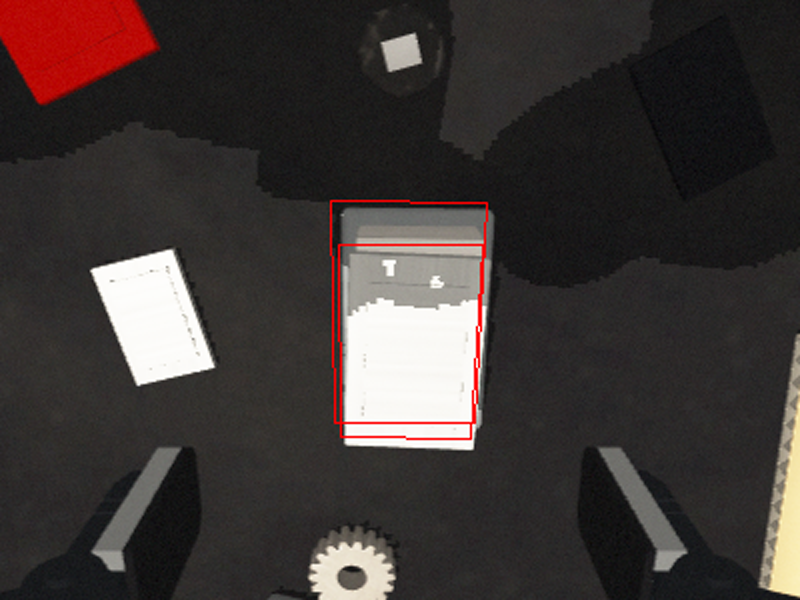

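The plate's rim corners in this crop are TL (348,254), TR (490,256), BR (474,449), BL (345,446). The overlay sits about 2 mm off, so I refine from these.

Run:
```python
from h import *
s=manip.get_state(); c=cam("wrist",s)
P=np.array([ray(c,u/2+60-.25,v/2+40-.25,.038)[:2] for u,v in((348,254),(490,256),(474,449),(345,446))])*1000
print(P); n=np.linalg.norm
print([n(P[i]-P[(i+1)%4]) for i in range(4)],P.mean(0))
for a,b in((3,0),(2,1)): print(np.degrees(np.arctan2(*(P[b]-P[a])[::-1])))
q=s["ee_rot"]; print(s["position"],np.degrees(2*np.arctan2(q[2],q[1])))
w=cv2.imread("pics/w2.png"); g=cv2.cvtColor(w,cv2.COLOR_BGR2GRAY)
for v in (205,225,245): print(v,g[v,222:236],g[v,292:310])
```

```text
[[537.91399349 129.77623275]
 [587.89039163 133.7462216 ]
 [592.69107979  56.44773057]
 [542.39255928  53.03830655]]
[np.float64(50.1338327078687), np.float64(77.44742294732042), np.float64(50.41393990826626), np.float64(76.86850374640774)] [565.22200605  93.25212287]
93.34009773256055
93.55383832126363
[0.55631003 0.10321218 0.12390336] 95.28253471879269
205 [ 46  50  47  50  47  46  51  52  55 115 166 205 248 252] [248 249 250 251 250 250 250 249 249 237 136  75  25  26  20  32  39  44]
225 [ 48  49  50  51  50  53  56  46  50 100 169 220 249 251] [250 250 250 250 250 250 249 240 168  92  55  21  23  26  42  43  40  35]
245 [ 50  50  50  51  50  52  48  52  52  77 185 246 251 251] [250 250 251 250 249 246 215 178 140  42  39  40  38  42  40  42  40  43]
```

```bash
python3 -m handwheel '[{"translation":[-0.0054,0.004,0.01],"angular":[0,0,1],"hand":0},{"translation":[-0.0054,0.004,0.015],"angular":[0,0,0.9],"hand":0},{"translation":[0,0,0.015],"angular":[0,0,0],"hand":0},{"translation":[0,0,0.015],"angular":[0,0,0],"hand":0},{"translation":[0,0,0.015],"angular":[0,0,0],"hand":0},{"translation":[0,0,0],"angular":[0,0,0],"hand":0},{"translation":[0,0,0],"angular":[0,0,0],"hand":0}]' 40
python3 - <<'E'
from h import *
w,c=snap("wrist","w3.png"); s=manip.get_state(); q=s["ee_rot"]; print(s["position"],np.degrees(2*np.arctan2(q[2],q[1])))
cv2.imwrite("pics/w3b.png",cv2.resize(w[100:384,60:460],(800,568),interpolation=cv2.INTER_CUBIC))
E
```

```text
clock: 4.12
position: [0.5658, 0.0921, 0.0538]
ee_rot: [0.0, 0.687, 0.727, 0.0]
contact_force: [0.3, 1.0, 0.9]
width: 0.0856
gripper_force: 0.0
[0.56647753 0.09224027 0.05444505] 93.29027627766061
```

View pics/w3b.png

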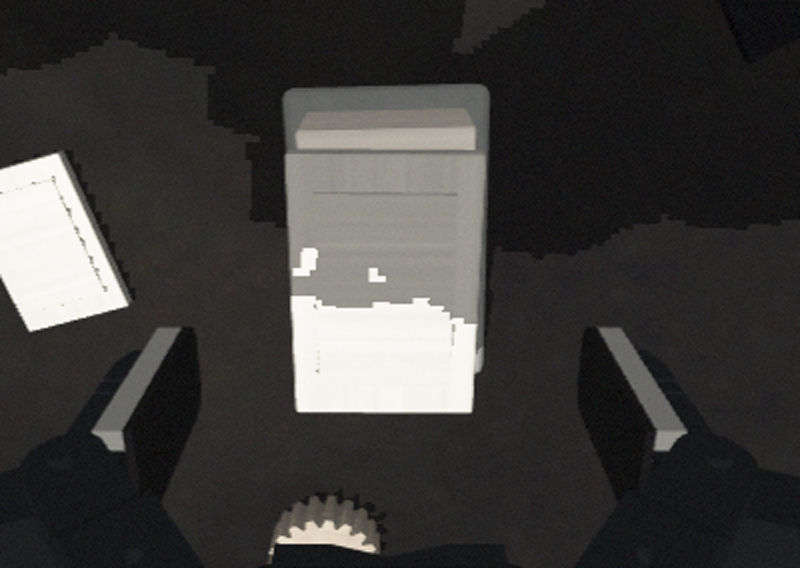

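Plate corners now at TL (287,153), TR (486,153), BR (473,411), BL (296,411), with the fingers nearly symmetric about it. I compute the remaining offset.

```bash
cat >> h.py <<'E'
def rel(st,p):  # world point -> tool frame
    return q2R(st["ee_rot"]).T@(np.r_[p]-np.array(st["position"]))
E
python3 - <<'E'
from h import *
s=manip.get_state(); c=cam("wrist",s)
P=np.array([ray(c,u/2+60-.25,v/2+100-.25,.038) for u,v in((287,153),(486,153),(473,411),(296,411))])
T=np.array([rel(s,p) for p in P])*1000; print(T,T.mean(0))
E
```

```text
[[ 40.23596577 -26.71626413  16.38084393]
 [ 40.27979346  22.73323984  16.49336699]
 [-36.03301133  22.7324303   16.49991978]
 [-36.04490561 -27.84066575  16.38483714]] [ 2.10946057 -2.27281493 16.43974196]
```

Run:
```python
from h import *
s=manip.get_state(); K,A,e=cam("wrist",s)
print(K, np.array(s["position"]), s["ee_rot"], q2R(s["ee_rot"]).T@(e-s["position"]))
T=np.array(manip.camera_info("wrist")["tool_from_camera"])
d=T[:3,:3]@np.linalg.solve(K,[207.75,305.25,1]); print(d, T[:3,3])
t=(.0164+.1438)/d[2]; print(T[:3,3]+d*t)
```

```text
[[333.7654087   0.        254.1773742]
 [  0.        333.7654087 197.5175548]
 [  0.          0.          1.       ]] [0.56647753 0.09224027 0.05444505] [0.00081234 0.68651445 0.72711527 0.00079782] [ 0.08429252 -0.00132168 -0.14383566]
[-0.63106156 -0.13906821  0.84021241] [ 0.08429252 -0.00132168 -0.14383566]
[-0.03602951 -0.02783727  0.01636434]
```

```bash
for i in 1 2 3; do python3 - <<'E'
from h import *
L=np.array([np.array(manip.camera_info("wrist")["tool_from_camera"])[:3,3]*1000 for _ in range(50)]); print(L.mean(0),L.std(0))
L=np.array([manip.camera_info("top")["eye"]*1000 for _ in range(50)]); print(L.mean(0),L.std(0))
L=np.array([manip.get_state()["position"]*1000 for _ in range(50)]); print(L.mean(0),L.std(0))
E
done
```

```text
[  84.29251672   -1.32168496 -143.83565912] [4.26325641e-14 8.88178420e-16 5.68434189e-14]
[  40.2308458   132.11431297 1665.87636658] [7.10542736e-15 8.52651283e-14 2.27373675e-12]
[566.47753412  92.24026971  54.4450525 ] [5.68434189e-13 8.52651283e-14 4.26325641e-14]
[  84.29251672   -1.32168496 -143.83565912] [4.26325641e-14 8.88178420e-16 5.68434189e-14]
[  40.2308458   132.11431297 1665.87636658] [7.10542736e-15 8.52651283e-14 2.27373675e-12]
[566.47753412  92.24026971  54.4450525 ] [5.68434189e-13 8.52651283e-14 4.26325641e-14]
[  84.29251672   -1.32168496 -143.83565912] [4.26325641e-14 8.88178420e-16 5.68434189e-14]
[  40.2308458   132.11431297 1665.87636658] [7.10542736e-15 8.52651283e-14 2.27373675e-12]
[566.47753412  92.24026971  54.4450525 ] [5.68434189e-13 8.52651283e-14 4.26325641e-14]
```

Camera extrinsics jitter by about 1 mm between periods. The finger tips themselves (mid 389.5 against plate mid 385.5) give a −0.9 mm y offset. I correct, descend and grip.

```bash
python3 -m handwheel '[{"translation":[0.0025,-0.001,0.0],"angular":[0,0,0],"hand":0},{"translation":[0,0,0.013],"angular":[0,0,0],"hand":0},{"translation":[0,0,0.013],"angular":[0,0,0],"hand":0},{"translation":[0,0,0.0115],"angular":[0,0,0],"hand":0},{"translation":[0,0,0],"angular":[0,0,0],"hand":0},{"translation":[0,0,0],"angular":[0,0,0],"hand":0}]' 40 && python3 -m handwheel '[{"translation":[0,0,0],"angular":[0,0,0],"hand":0.3},{"translation":[0,0,0],"angular":[0,0,0],"hand":0.35},{"translation":[0,0,0],"angular":[0,0,0],"hand":0.4},{"translation":[0,0,0],"angular":[0,0,0],"hand":0.6},{"translation":[0,0,0],"angular":[0,0,0],"hand":0.8},{"translation":[0,0,0],"angular":[0,0,0],"hand":1},{"translation":[0,0,0],"angular":[0,0,0],"hand":1},{"translation":[0,0,0],"angular":[0,0,0],"hand":1},{"translation":[0,0,0],"angular":[0,0,0],"hand":1},{"translation":[0,0,0],"angular":[0,0,0],"hand":1}]'
```

```text
clock: 4.67
position: [0.5645, 0.0952, 0.0164]
ee_rot: [0.0, 0.686, 0.727, 0.0]
contact_force: [-0.2, 0.2, 0.2]
width: 0.0854
gripper_force: 0.0
clock: 5.5
position: [0.5649, 0.0952, 0.017]
ee_rot: [0.001, 0.686, 0.727, 0.001]
contact_force: [-1.0, -0.5, 6.0]
width: 0.049
gripper_force: 41.2
```

```bash
python3 -m handwheel '[{"translation":[0,0,-0.004],"angular":[0,0,0],"hand":1},{"translation":[0,0,-0.008],"angular":[0,0,0],"hand":1},{"translation":[0,0,-0.016],"angular":[0,0,1.7],"hand":1},{"translation":[0,0,-0.016],"angular":[0,0,1.7],"hand":1},{"translation":[0,0,-0.016],"angular":[0,0,1.7],"hand":1},{"translation":[0,0,-0.016],"angular":[0,0,1.7],"hand":1},{"translation":[0,0,-0.016],"angular":[0,0,1.7],"hand":1},{"translation":[0,0,-0.016],"angular":[0,0,1.7],"hand":1},{"translation":[0,0,-0.012],"angular":[0,0,1.7],"hand":1},{"translation":[0,0,0],"angular":[0,0,1.7],"hand":1}]' && python3 -m handwheel '[{"translation":[-0.01,0.0026,0],"angular":[0,0,0],"hand":1},{"translation":[-0.02,0.005,0],"angular":[0,0,0],"hand":1},{"translation":[-0.026,0.0058,0],"angular":[0,0,0],"hand":1},{"translation":[-0.026,0.0058,0],"angular":[0,0,0],"hand":1},{"translation":[-0.026,0.0058,0],"angular":[0,0,0],"hand":1},{"translation":[-0.026,0.0058,0],"angular":[0,0,0],"hand":1},{"translation":[-0.026,0.0058,0],"angular":[0,0,0],"hand":1},{"translation":[-0.02,0.0058,0],"angular":[0,0,0],"hand":1},{"translation":[0,0,0],"angular":[0,0,0],"hand":1},{"translation":[0,0,0],"angular":[0,0,0],"hand":1}]'
python3 - <<'E'
from h import *
w,c=snap("wrist","w4.png"); s=manip.get_state(); q=s["ee_rot"]; print(s["position"],np.degrees(2*np.arctan2(q[2],q[1])),c[2])
cv2.imwrite("pics/w4b.png",cv2.resize(w,(800,600),interpolation=cv2.INTER_CUBIC))
E
```

```text
clock: 6.33
position: [0.5659, 0.0952, 0.1391]
ee_rot: [0.002, 0.768, 0.64, 0.002]
contact_force: [0.5, -0.4, -1.5]
width: 0.049
gripper_force: 41.7
clock: 7.17
position: [0.5732, -0.0911, 0.1353]
ee_rot: [-0.001, 0.768, 0.64, -0.0]
contact_force: [0.0, 0.6, -0.8]
width: 0.0488
gripper_force: 41.7
[ 0.57304262 -0.09005624  0.13526154] 79.67744809856408 [ 0.58710681 -0.00835699  0.27910347]
```

View pics/w4b.png

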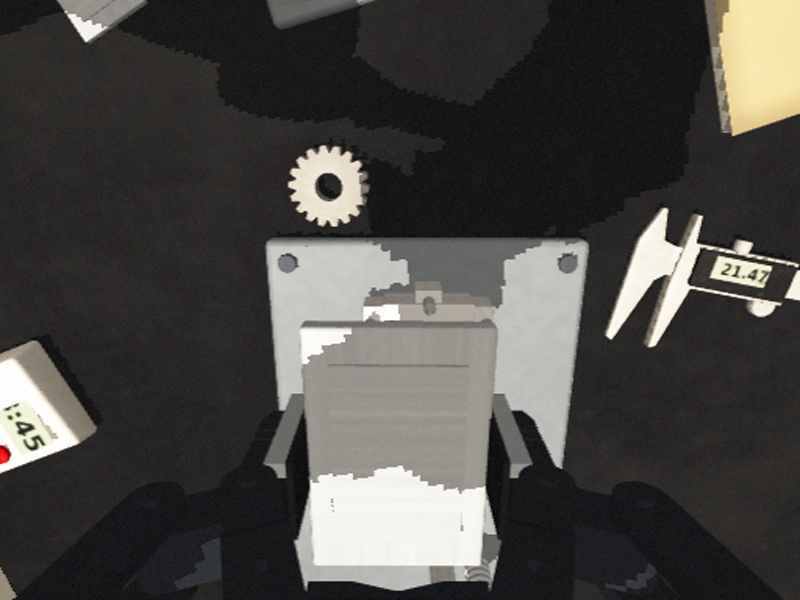

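View: plate held between the fingers, corners (302,323), (496,323), (480,565), (315,565). Base edge runs (268,239)–(588,239), and the nest's +y end pin is at (430,302). I measure plate and base in the tool frame.

Run:
```python
from h import *
w=cv2.imread("pics/w4.png"); s=manip.get_state(); c=cam("wrist",s); K=c[0]
T=np.array(manip.camera_info("wrist")["tool_from_camera"])
def tray(u,v,z): d=T[:3,:3]@np.linalg.solve(K,[u,v,1]); return T[:3,3]+d*(z-T[2,3])/d[2]
S=lambda u,v:((u+.5)*.64-.5,(v+.5)*.64-.5)
P=np.array([tray(*S(u,v),-.0215)[:2] for u,v in((302,323),(496,323),(480,565),(315,565))])*1000
print("plate",P,P.mean(0),[np.linalg.norm(P[i]-P[i-1]) for i in range(4)])
f=(s["position"][2],.1353)
g=cv2.GaussianBlur(w,(3,3),0).max(2).astype(int)
zt=.1355-.012
# subpixel edges: threshold crossing
def col(u,v0,v1):
    a=g[v0:v1,u]; i=np.argmax(a>75); return v0+i-1+(75-a[i-1])/(a[i]-a[i-1])
def row(v,u0,u1):
    a=g[v,u0:u1] if u1>u0 else g[v,u1:u0][::-1]; i=np.argmax(a>75); x=i-1+(75-a[i-1])/(a[i]-a[i-1]); return u0+x if u1>u0 else u0-1-x
top=np.array([tray(u,col(u,140,170),zt)[:2] for u in list(range(180,235,4))+list(range(325,370,4))])*1000
lef=np.array([tray(row(v,160,200),v,zt)[:2] for v in range(165,250,5)])*1000
rig=np.array([tray(row(v,390,350),v,zt)[:2] for v in range(165,270,5)])*1000
pt=np.polyfit(top[:,1],top[:,0],1);pl=np.polyfit(lef[:,0],lef[:,1],1);pr=np.polyfit(rig[:,0],rig[:,1],1)
print(np.degrees(np.arctan([pt[0],pl[0],pr[0]])),pt[1],np.std(top[:,0]-np.polyval(pt,top[:,1])),np.polyval(pl,40),np.polyval(pr,40))
print("width",np.polyval(pr,40)-np.polyval(pl,40))
print("pin",tray(*S(430,302),.1355-.048)*1000, "pinbase", tray(*S(430,308),.1355-.032)*1000)
```

```text
plate [[ 38.02769208 -25.35313623]
 [ 38.09924425  23.23345067]
 [-39.06228984  23.30478715]
 [-39.15278367 -25.9756379 ]] [-0.52203429 -1.19763408] [np.float64(77.18298611617413), np.float64(48.586639580058275), np.float64(77.16156707142231), np.float64(49.2805081446857)]
[-3.11709444  0.02072441  0.26063237] 34.836522378552274 4.9611572009312335 -70.97774307262138 99.77916915175834
width 170.75691222437973
pin [ 7.65752413 13.7359678  87.5       ] pinbase [ -0.78733214  14.8538096  103.5       ]
```

Run:
```python
from h import *
w=cv2.imread("pics/w4.png"); K=cam("wrist")[0]
T=np.array(manip.camera_info("wrist")["tool_from_camera"])
def tray(u,v,z): d=T[:3,:3]@np.linalg.solve(K,[u,v,1]); return (T[:3,3]+d*(z-T[2,3])/d[2])*1000
g=cv2.GaussianBlur(w,(3,3),0).max(2).astype(int)
r=[]
for u in list(range(185,240,5))+list(range(325,370,5)):
    a=g[140:170,u]; i=np.argmax(np.diff(a[5:20]))+5; t=(a[i]+a[i+1])/2; r.append((u,140+i+.5,tray(u,140+i+.5,.1235)[0]))
r=np.array(r); print(r.round(1)[::3]); print("base edge x",np.median(r[:,2]))
a=g[180:215,270:282]; print(a[:,4:7].T)
```

```text
[[185.  151.5  31.1]
 [200.  151.5  31.1]
 [215.  151.5  31.1]
 [230.  152.5  30.3]
 [330.  151.5  31.3]
 [345.  157.5  26.4]
 [360.  153.5  29.7]]
base edge x 31.10878213308127
[[122 129 130 130 128 141 166 179 175 155 125 110 110 116 126 131 130 127
  124 123 126 141 163 173 169 148 120 110 114 126 143 151 154 156 157]
 [123 130 131 131 129 141 165 178 176 159 130 112 110 115 125 131 131 130
  128 129 135 149 166 174 169 148 120 111 116 128 144 152 154 156 156]
 [122 130 131 132 131 141 166 178 177 167 143 120 112 113 120 127 129 129
  128 126 137 157 171 174 169 148 120 112 118 129 144 152 154 155 155]]
```

Base edge sits at tool x 31, midline at y 14.4, yaw within 0.3°. So the nest is at tool (−38.9, 14.4) and the plate at (−0.5, −1.2). Both agree with the pin. I move over the nest and look again.

```bash
python3 -m handwheel '[{"translation":[-0.008,0.003,0],"angular":[0,0,0],"hand":1},{"translation":[-0.011,0.005,0],"angular":[0,0,0],"hand":1},{"translation":[-0.011,0.005,0.006],"angular":[0,0,0],"hand":1},{"translation":[-0.0084,0.0025,0.012],"angular":[0,0,0],"hand":1},{"translation":[0,0,0.016],"angular":[0,0,0],"hand":1},{"translation":[0,0,0.016],"angular":[0,0,0],"hand":1},{"translation":[0,0,0.014],"angular":[0,0,0],"hand":1},{"translation":[0,0,0.006],"angular":[0,0,0],"hand":1},{"translation":[0,0,0],"angular":[0,0,0],"hand":1},{"translation":[0,0,0],"angular":[0,0,0],"hand":1}]'
python3 - <<'E'
from h import *
w,c=snap("wrist","w5.png"); s=manip.get_state(); q=s["ee_rot"]; print(s["position"],np.degrees(2*np.arctan2(q[2],q[1])),manip.camera_info("wrist")["tool_from_camera"][:,3])
cv2.imwrite("pics/w5b.png",cv2.resize(w[134:384,90:423],(800,600),interpolation=cv2.INTER_CUBIC))
E
```

```text
clock: 8.05
position: [0.5821, -0.1304, 0.0652]
ee_rot: [-0.0, 0.768, 0.641, -0.0]
contact_force: [0.6, -0.1, -2.1]
width: 0.049
gripper_force: 41.7
[ 0.58268772 -0.13048706  0.06595571] 79.73153726939252 [ 0.08396475 -0.00143339 -0.14383359  1.        ]
```

View pics/w5b.png

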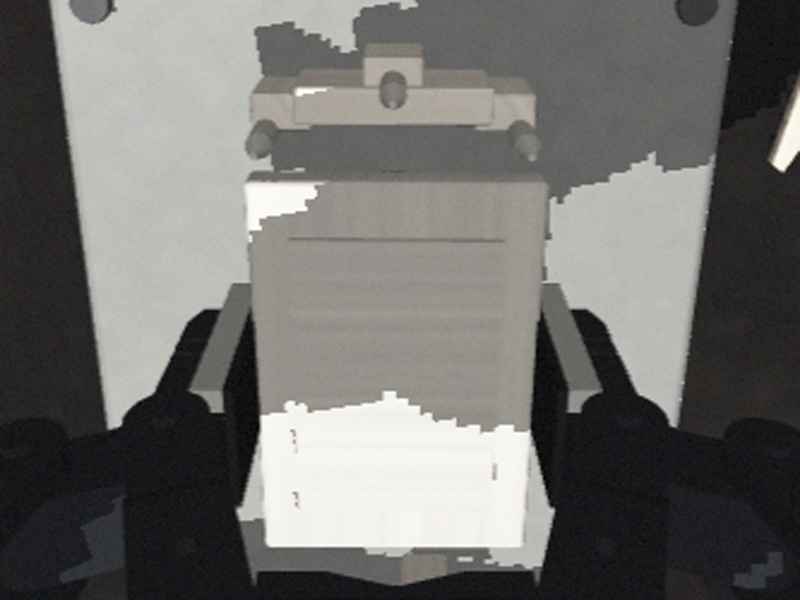

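Pin tips at (393,103), (257,155), (532,155). Plate corners at (247,183), (546,183), (524,546), (266,546) in the crop. I compute the residual offset.

Run:
```python
from h import *
K=cam("wrist")[0]; T=np.array(manip.camera_info("wrist")["tool_from_camera"])
def tray(u,v,z):
    u=(u+.5)*333/800-.5+90; v=(v+.5)*250/600-.5+134
    d=T[:3,:3]@np.linalg.solve(K,[u,v,1]); return ((T[:3,3]+d*(z-T[2,3])/d[2])*1000)[:2].round(2)
for h in (.0645,.0655): print("pins",[tray(u,v,h-.048) for u,v in((393,103),(257,155),(532,155))])
for zz in (-.0215,-.020,-.0185):
  P=np.array([tray(u,v,zz) for u,v in((247,183),(546,183),(524,546),(266,546))]); print("plate",P.tolist(),P.mean(0))
print("base holes",[tray(u,v,.0655-.012) for u,v in((91,8),(698,8))], "edges",[tray(u,v,.0655-.012) for u,v in((77,200),(712,200))])
```

```text
pins [array([39.69, -1.91]), array([ 28.24, -30.7 ]), array([28.32, 27.51])]
pins [array([39.41, -1.91]), array([ 27.89, -30.88]), array([27.98, 27.7 ])]
plate [[36.59, -25.66], [36.67, 23.22], [-38.94, 23.68], [-39.03, -26.43]] [-1.1775 -1.2975]
plate [[36.01, -25.96], [36.09, 23.52], [-40.44, 23.98], [-40.54, -26.73]] [-2.22   -1.2975]
plate [[35.43, -26.26], [35.51, 23.82], [-41.95, 24.29], [-42.05, -27.04]] [-3.265  -1.2975]
base holes [array([ 53.5 , -76.04]), array([53.7 , 72.68])] edges [array([  2.64, -85.98]), array([ 2.89, 82.72])]
```

```bash
python3 -m handwheel '[{"translation":[-0.0009,-0.0004,0.003],"angular":[0,0,0],"hand":1},{"translation":[0,0,0.008],"angular":[0,0,0],"hand":1},{"translation":[0,0,0.008],"angular":[0,0,0],"hand":1},{"translation":[0,0,0.006],"angular":[0,0,0],"hand":1},{"translation":[0,0,0],"angular":[0,0,0],"hand":1},{"translation":[0,0,0],"angular":[0,0,0],"hand":1}]' && python3 -m handwheel '[{"translation":[0,0,0.004],"angular":[0,0,0],"hand":1},{"translation":[0,0,0.004],"angular":[0,0,0],"hand":1},{"translation":[0,0,0.004],"angular":[0,0,0],"hand":1},{"translation":[0,0,0.004],"angular":[0,0,0],"hand":1},{"translation":[0,0,0.003],"angular":[0,0,0],"hand":1},{"translation":[0,0,0],"angular":[0,0,0],"hand":1},{"translation":[0,0,0],"angular":[0,0,0],"hand":1}]'
```

```text
clock: 8.6
position: [0.5812, -0.1307, 0.0401]
ee_rot: [-0.001, 0.768, 0.641, -0.0]
contact_force: [0.0, 0.3, -1.2]
width: 0.0488
gripper_force: 41.7
clock: 9.18
position: [0.5815, -0.1309, 0.0215]
ee_rot: [-0.0, 0.768, 0.641, -0.0]
contact_force: [0.6, 0.1, -0.9]
width: 0.0488
gripper_force: 41.7
```

```bash
for i in 1 ; do python3 -m handwheel '[{"translation":[0,0,0.001],"angular":[0,0,0],"hand":1},{"translation":[0,0,0.001],"angular":[0,0,0],"hand":1},{"translation":[0,0,0],"angular":[0,0,0],"hand":1}]'; done; python3 -m handwheel '[{"translation":[0,0,0.001],"angular":[0,0,0],"hand":1},{"translation":[0,0,0.0005],"angular":[0,0,0],"hand":1},{"translation":[0,0,0],"angular":[0,0,0],"hand":1}]'
```

```text
clock: 9.43
position: [0.5817, -0.1309, 0.0198]
ee_rot: [0.0, 0.768, 0.641, 0.0]
contact_force: [-0.8, 0.6, -0.8]
width: 0.0492
gripper_force: 41.7
clock: 9.68
position: [0.5816, -0.1309, 0.0182]
ee_rot: [-0.0, 0.768, 0.641, 0.0]
contact_force: [-0.6, -0.5, -2.4]
width: 0.0491
gripper_force: 41.7
```

```bash
python3 -m handwheel '[{"translation":[0,0,0.001],"angular":[0,0,0],"hand":1},{"translation":[0,0,0],"angular":[0,0,0],"hand":1},{"translation":[0,0,0],"angular":[0,0,0],"hand":1}]'; python3 -m handwheel '[{"translation":[0,0,0.0008],"angular":[0,0,0],"hand":1},{"translation":[0,0,0],"angular":[0,0,0],"hand":1},{"translation":[0,0,0],"angular":[0,0,0],"hand":1}]'
python3 - <<'E'
from h import *
w,c=snap("wrist","w6.png")
cv2.imwrite("pics/w6b.png",cv2.resize(w[134:384,90:423],(800,600),interpolation=cv2.INTER_CUBIC))
E
```

```text
clock: 9.93
position: [0.5816, -0.1309, 0.0172]
ee_rot: [-0.0, 0.768, 0.641, 0.0]
contact_force: [-0.6, 0.1, -1.6]
width: 0.0487
gripper_force: 41.7
clock: 10.18
position: [0.5818, -0.131, 0.017]
ee_rot: [0.0, 0.768, 0.641, 0.0]
contact_force: [-0.6, 0.3, 3.4]
width: 0.0488
gripper_force: 42.1
```

View pics/w6b.png

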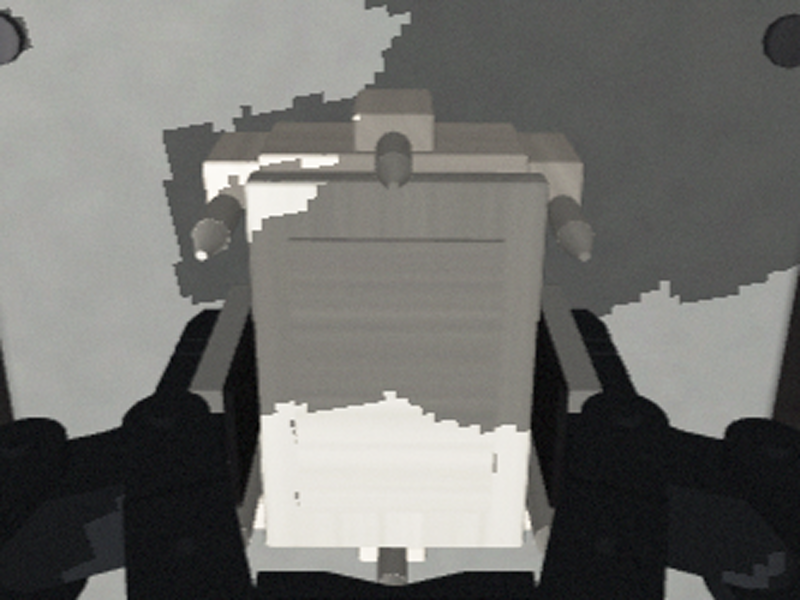

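The plate lies between the pins: end pin tips at (395,185) and (392,575), side pins clear of both long edges, contact about 3 N. I release and rise.

```bash
python3 -m handwheel '[{"translation":[0,0,0],"angular":[0,0,0],"hand":0.4},{"translation":[0,0,0],"angular":[0,0,0],"hand":0.3},{"translation":[0,0,0],"angular":[0,0,0],"hand":0.2},{"translation":[0,0,0],"angular":[0,0,0],"hand":0},{"translation":[0,0,0],"angular":[0,0,0],"hand":0},{"translation":[0,0,0],"angular":[0,0,0],"hand":0},{"translation":[0,0,0],"angular":[0,0,0],"hand":0}]' && python3 -m handwheel '[{"translation":[0,0,-0.004],"angular":[0,0,0],"hand":0},{"translation":[0,0,-0.01],"angular":[0,0,0],"hand":0},{"translation":[0,0,-0.02],"angular":[0,0,0],"hand":0},{"translation":[0,0,-0.03],"angular":[0,0,0],"hand":0},{"translation":[0,0,-0.03],"angular":[0,0,0],"hand":0},{"translation":[0,0,-0.03],"angular":[0,0,0],"hand":0},{"translation":[0,0,-0.03],"angular":[0,0,0],"hand":0},{"translation":[0,0,-0.02],"angular":[0,0,0],"hand":0},{"translation":[0,0,0],"angular":[0,0,0],"hand":0},{"translation":[0,0,0],"angular":[0,0,0],"hand":0}]'
python3 - <<'E'
from h import *
w,c=snap("wrist","w7.png"); s=manip.get_state(); q=s["ee_rot"]; print(s["position"],np.degrees(2*np.arctan2(q[2],q[1])))
cv2.imwrite("pics/w7b.png",cv2.resize(w[84:384,56:456],(800,600),interpolation=cv2.INTER_CUBIC))
E
```

```text
clock: 10.82
position: [0.5817, -0.131, 0.0164]
ee_rot: [-0.0, 0.768, 0.641, 0.0]
contact_force: [-0.3, 0.3, -0.6]
width: 0.0854
gripper_force: 0.0
clock: 11.65
position: [0.5824, -0.1312, 0.1928]
ee_rot: [0.002, 0.768, 0.641, 0.001]
contact_force: [-0.2, 0.0, -0.6]
width: 0.0856
gripper_force: 0.0
[ 0.58140244 -0.13085225  0.19100499] 79.73354091100356
```

View pics/w7b.png

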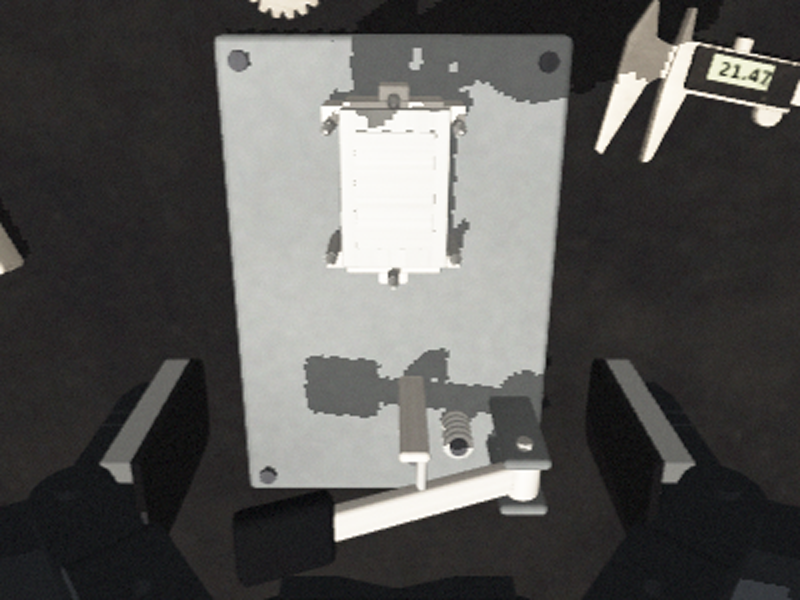

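The plate lies flat between its pins (crop about (395,190)), and the lever pad is at (285,535). That was the tenth picture viewed. From here I use numbers: the lever pad is at tool shift x −0.140, y −0.055 from the release pose, and level means TCP z 0.065 with about 8 N.

```bash
python3 -m handwheel '[{"translation":[-0.0175,-0.006,0],"angular":[0,0,0],"hand":1},{"translation":[-0.0175,-0.006,0],"angular":[0,0,0],"hand":1},{"translation":[-0.0175,-0.006,0],"angular":[0,0,0],"hand":1},{"translation":[-0.0175,-0.006,0],"angular":[0,0,0],"hand":1},{"translation":[-0.0175,-0.006,0],"angular":[0,0,0],"hand":1},{"translation":[-0.0175,-0.006,0],"angular":[0,0,0],"hand":1},{"translation":[-0.0175,-0.006,0],"angular":[0,0,0],"hand":1},{"translation":[-0.0175,-0.006,0],"angular":[0,0,0],"hand":1},{"translation":[0,0,0],"angular":[0,0,0],"hand":1},{"translation":[0,0,0],"angular":[0,0,0],"hand":1}]' && python3 -m handwheel '[{"translation":[0,0,0.015],"angular":[0,0,0],"hand":1},{"translation":[0,0,0.02],"angular":[0,0,0],"hand":1},{"translation":[0,0,0.02],"angular":[0,0,0],"hand":1},{"translation":[0,0,0.014],"angular":[0,0,0],"hand":1},{"translation":[0,0,0],"angular":[0,0,0],"hand":1},{"translation":[0,0,0],"angular":[0,0,0],"hand":1}]'
python3 - <<'E'
from h import *
w,c=snap("wrist","w8.png"); snap("side","s8.png"); s=manip.get_state(); p=s["position"]; print(p)
n=np.array([.5815,-.131]); A=np.radians(-10.27); r=R.from_euler('z',-A).as_matrix()[:2,:2]@(p[:2]-n); print("from nest, reader axes",r)
E
```

```text
clock: 12.53
position: [0.5084, -0.2601, 0.1889]
ee_rot: [-0.002, 0.768, 0.64, -0.0]
contact_force: [0.3, 0.7, 0.2]
width: -0.0
gripper_force: 0.0
clock: 13.03
position: [0.5092, -0.2588, 0.1203]
ee_rot: [-0.002, 0.767, 0.641, -0.0]
contact_force: [-0.3, -0.6, 0.3]
width: 0.0002
gripper_force: 0.0
[ 0.51027876 -0.25993844  0.12209416]
from nest, reader axes [-0.04709212 -0.13957048]
```

```bash
python3 -m handwheel '[{"translation":[0,0,0.006],"angular":[0,0,0],"hand":1},{"translation":[0,0,0.006],"angular":[0,0,0],"hand":1},{"translation":[0,0,0.005],"angular":[0,0,0],"hand":1},{"translation":[0,-0.001,0.005],"angular":[0,0,0],"hand":1},{"translation":[0,0,0],"angular":[0,0,0],"hand":1}]'; python3 -m handwheel '[{"translation":[0,-0.001,0.005],"angular":[0,0,0],"hand":1},{"translation":[0,-0.001,0.005],"angular":[0,0,0],"hand":1},{"translation":[0,-0.001,0.005],"angular":[0,0,0],"hand":1},{"translation":[0,-0.001,0.004],"angular":[0,0,0],"hand":1},{"translation":[0,0,0],"angular":[0,0,0],"hand":1},{"translation":[0,0,0],"angular":[0,0,0],"hand":1}]'
```

```text
clock: 13.55
position: [0.5081, -0.26, 0.0989]
ee_rot: [-0.0, 0.768, 0.641, -0.0]
contact_force: [-1.0, -0.8, 4.5]
width: 0.0002
gripper_force: 2.0
clock: 14.05
position: [0.5043, -0.2595, 0.0809]
ee_rot: [-0.0, 0.768, 0.641, -0.0]
contact_force: [-2.3, 0.1, 6.5]
width: 0.0001
gripper_force: 3.0
```

```bash
python3 -m handwheel '[{"translation":[0,-0.001,0.004],"angular":[0,0,0],"hand":1},{"translation":[0,-0.001,0.004],"angular":[0,0,0],"hand":1},{"translation":[0,0,0.004],"angular":[0,0,0],"hand":1},{"translation":[0,0,0.002],"angular":[0,0,0],"hand":1},{"translation":[0,0,0],"angular":[0,0,0],"hand":1},{"translation":[0,0,0],"angular":[0,0,0],"hand":1}]'
python3 - <<'E'
from h import *
P=[]
for i in range(6): 
    s=manip.get_state(); P.append(np.r_[s["position"],s["contact_force"]]); im=manip.get_image("side" if i else "wrist"); 
    if i<2: cv2.imwrite(f"pics/l{i}.png",im[:,:,::-1])
print(np.mean(P,0).round(4),np.std(P,0).round(4))
E
```

```text
clock: 14.55
position: [0.5026, -0.2592, 0.0672]
ee_rot: [0.0, 0.768, 0.641, -0.0]
contact_force: [-1.8, 0.0, 6.9]
width: -0.0001
gripper_force: 3.6
[ 0.5026 -0.2592  0.0673 -2.2282  0.3362  7.4184] [0.000e+00 0.000e+00 1.000e-04 5.248e-01 6.261e-01 5.703e-01]
```

```bash
python3 -m handwheel '[{"translation":[0,0,0.001],"angular":[0,0,0],"hand":1},{"translation":[0,0,0.0012],"angular":[0,0,0],"hand":1},{"translation":[0,0,0],"angular":[0,0,0],"hand":1},{"translation":[0,0,0],"angular":[0,0,0],"hand":1},{"translation":[0,0,0],"angular":[0,0,0],"hand":1},{"translation":[0,0,0],"angular":[0,0,0],"hand":1}]'
python3 - <<'E'
from h import *
P=[]
for i in range(6):
    s=manip.get_state(); P.append(np.r_[s["position"],s["contact_force"],s["ee_rot"]]); im=manip.get_image("wrist" if i<3 else "side"); cv2.imwrite(f"pics/m{i}.png",im[:,:,::-1])
print(np.mean(P,0).round(4))
# lever beam slope in the side picture: white beam near its expected line (level -> constant z 0.058..)
c=cam("side"); n=np.array([.5815,-.131]); a=np.radians(-10.27); rx=np.array([np.cos(a),np.sin(a)]); ry=np.array([-np.sin(a),np.cos(a)])
for x,z in((-30,61),(0,61),(30,61)): print(x,proj(c,np.r_[n+rx*x/1000-ry*.140,z/1000]).round(1))
g=cv2.imread("pics/m5.png"); print(g[150:185,245:290].max(2).astype(int)[::2,::2])
E
```

```text
clock: 15.35
position: [0.5025, -0.2592, 0.0652]
ee_rot: [0.0, 0.768, 0.641, -0.0]
contact_force: [-2.1, 0.8, 7.1]
width: -0.0
gripper_force: 3.9
[ 5.0250e-01 -2.5920e-01  6.5200e-02 -2.3764e+00  3.7080e-01  7.7528e+00
  3.0000e-04  7.6750e-01  6.4100e-01 -1.0000e-04]
-30 [279.5 158.4]
0 [273.3 156.7]
30 [267.2 155.1]
[[ 54  50  50  52  47  48  52  95 141  94  61  59  55  55  58  55  55  50
   44  44  46  46  46]
 [ 50  54  52  55  52  51  74 175 219 178  96  70  64  59  57  57  55  53
   53  78  64  48  47]
 [ 48  53  51  54  49  56  93 119 177 227 223 198 126 114  85  67  62  55
   60  91  94  48  55]
 [ 54  49  53  55  53  54  93 109 100 117 160 168 161 203 212 159 109  98
   72  94  96  53  55]
 [ 59  52  53  53  53  60  87  92  95 110 129 121 147 118 134 147 154 136
   76  99  93  48  51]
 [ 53  51  48  53  55  57  89  94  93 115 122 134 152 145 130 118 108  80
   45  49  61  37  43]
 [ 53  57  54  54  54  67  90  92 121 151 126 139 152 156 161 161 152 137
  112  83  64  45  49]
 [ 54  55  53  54  93 115 100 115 109 111 113 141 155 160 160 162 158 159
  161 156 148 138 106]
 [ 5
[... 266 characters left out ...]
 94  91 109 151 151]
 [ 70 106 103  94  93 103 126 123 120 129 124 110  99  95  97  95  96  94
   97  93 103 133 129]
 [ 85  93  91  92  97 113 131 147 192 211 211 201 138  98  96 100 111 118
  121 109  93  87  70]
 [ 92  92 107  99 116 129 186 215 220 220 211 166 161 114 121 153 159 165
  165 159 146  90  50]
 [ 93  95 120 131 128 138 209 220 216 204 160 138 139 105 132 164 166 167
  164 159 114  53  48]
 [ 99  99 137 154 132 127 150 209 211 161 114 124 147 113 101 135 161 164
  165 128  63  50  50]
 [151 128 155 143 144 139 149 193 187 140 152 162 161 152 112  95 133 154
  135  72  50  54  52]
 [165 153 141 145 146 148 147 168 180 176 161 161 160 161 141  95  92 115
   86  48  49  48  48]]
```

Run:
```python
from h import *
c=cam("side"); n=np.array([.5815,-.131]); a=np.radians(-10.27); rx=np.array([np.cos(a),np.sin(a)]); ry=np.array([-np.sin(a),np.cos(a)])
def pt(x,h,th): # lever-frame: x from pivot (neg to pad), h above axis; th=.35 level
    b=.35-th; X=.065+x*np.cos(b)+h*np.sin(b); Z=.058-x*np.sin(b)+h*np.cos(b); return proj(c,np.r_[n+rx*X-ry*.140,Z])
def load(fs): return np.mean([cv2.GaussianBlur(cv2.imread("pics/"+f),(3,3),0).max(2).astype(float) for f in fs],0)
def ridge(g,th):
    r=[]
    for x in np.arange(-.085,-.02,.004):
        u,v=pt(x,.003,th); ui=int(round(u)); vs=np.arange(int(v)-5,int(v)+6); col=g[vs[0]:vs[-1]+1,ui]; w=np.clip(col-150,0,None)
        r.append((ui, v, (w*vs).sum()/w.sum() if w.sum() else np.nan, col.max()))
    return np.array(r).round(1)
print("rest",ridge(load(["side0.png","s8.png"][:1]),0.0)); print("now",ridge(load(["m3.png","m4.png","m5.png"]),.35))
for th in(.25,.3,.35,.4,.45): p,q=pt(-.075,.003,th),pt(-.03,.003,th); print(th,p.round(1),q.round(1),((p-q)[1]/(p-q)[0]).round(3))
```

```text
rest [[277.  151.8 151.7 165. ]
 [276.  151.9 151.7 184. ]
 [275.  151.9 151.8 189. ]
 [274.  152.  151.9 187. ]
 [273.  152.1 152.  185. ]
 [273.  152.1 152.  185. ]
 [272.  152.2 152.2 183. ]
 [271.  152.3 152.4 182. ]
 [270.  152.3 153.  183. ]
 [269.  152.4 153.6 191. ]
 [269.  152.5 153.6 191. ]
 [268.  152.5 153.2 188. ]
 [267.  152.6 152.7 184. ]
 [266.  152.6 152.6 184. ]
 [266.  152.7 152.6 184. ]
 [265.  152.8 152.7 187. ]
 [264.  152.8 152.7 190. ]]
now [[277.  157.8   nan 148. ]
 [277.  157.6   nan 148. ]
 [276.  157.4 162.  154.7]
 [275.  157.1 160.1 158.3]
 [274.  156.9 156.5 169.3]
 [273.  156.7 156.4 186.3]
 [273.  156.5 156.4 186.3]
 [272.  156.3 156.2 192.3]
 [271.  156.  156.1 184.3]
 [270.  155.8 155.8 170. ]
 [269.  155.6 155.6 162.7]
 [268.  155.4 155.3 175. ]
 [268.  155.2 155.3 175. ]
 [267.  155.  154.9 193.3]
 [266.  154.7 154.7 203. ]
 [265.  154.5 154.4 206.3]
 [264.  154.3 154.  210.7]]
0.25 [275.3 155.8] [266.2 154.2] 0.171
0.3 [275.4 156.5] [266.2 154.5] 0.22
0.35 [275.4 157.2] [266.2 154.8] 0.268
0.4 [275.4 158. ] [266.2 155.1] 0.316
0.45 [275.3 158.7] [266.2 155.4] 0.365
```

The lever beam's line in the side picture matches the level prediction to about 0.3 px, with the rest position matching likewise. I hold it.

```bash
for i in 1 2 3 4 5; do python3 -m handwheel '[{"translation":[0,0,0],"angular":[0,0,0],"hand":1},{"translation":[0,0,0],"angular":[0,0,0],"hand":1},{"translation":[0,0,0],"angular":[0,0,0],"hand":1},{"translation":[0,0,0],"angular":[0,0,0],"hand":1},{"translation":[0,0,0],"angular":[0,0,0],"hand":1},{"translation":[0,0,0],"angular":[0,0,0],"hand":1},{"translation":[0,0,0],"angular":[0,0,0],"hand":1},{"translation":[0,0,0],"angular":[0,0,0],"hand":1},{"translation":[0,0,0],"angular":[0,0,0],"hand":1},{"translation":[0,0,0],"angular":[0,0,0],"hand":1}]' | grep -E "clock|position|contact"; done
python3 -c "from rig import manip; print(manip.sign_off())"
```

```text
clock: 16.48
position: [0.5025, -0.2592, 0.0652]
contact_force: [-1.5, 0.2, 8.2]
clock: 17.32
position: [0.5025, -0.2592, 0.0652]
contact_force: [-2.5, -0.2, 7.6]
clock: 18.15
position: [0.5025, -0.2592, 0.0652]
contact_force: [-2.9, 0.6, 7.5]
clock: 18.98
position: [0.5025, -0.2592, 0.0652]
contact_force: [-2.0, -0.3, 7.7]
clock: 19.82
position: [0.5025, -0.2592, 0.0652]
contact_force: [-2.8, 1.1, 8.0]
the job is handed in; nothing more can be done
None
```

The plate is seated flat between the nest's pins and released, and the lever was held level for over 4 s (about 8 N, pad at 65 mm) and is still held; the job was handed in at about 20 s, with no verdict shown. I confirmed level from the side picture and the force, not by seeing the pointer between the pegs.

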